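# Fit a keyed hub on a sprung spindle

## Task

Fit the keyed hub onto the upright shaft end of the spindle stand: set it over the pilot nose right way up, turn it under light pressure until its inner tab finds and drops into the shaft's keyway, and seat it fully home, flat on the shoulder, then let go. Never load the spindle with more than 25 N, and leave the ring nut, bolt, flanged bush and wrench where they lie.

Things in the scene. Friction and masses are not known exactly. Their poses are not given: they have to be found in the camera images.
- hub: Loose aluminium hub, 30 mm high, 0.17 to 0.33 kg, round (60 mm) with two flats 54 mm apart facing its own +y and -y: grip across these. Stands right way up. Origin: centre of underside, z up its axis. A 20 mm bore goes through the upper 22 mm; the lower 8 mm is a recess 44 mm across, open below. A raised rib, 12 x 6 mm, 3 mm high, on its top at the -x side marks the side of the tab.
- hub_tab (a point): The hub's one tab, inside the recess at the hub's own -x side, under the rib: 8 mm wide, from radius 14 to 22 mm, 8 mm deep, flush with the underside. This point is the middle of the tab's lower face, 18 mm from the hub's axis; axes as the hub's.
- stand: Fixed spindle stand: grey foot plate 100 x 100 x 12 mm, round housing up to 45 mm height (72 mm wide at the foot, 58 mm at the top), above it on the same axis the upright steel shaft end, sprung: pressed down it starts to give at about 4 N, then 1.2 N per mm, solid stop after 12 mm (about 19 N). Origin: centre of the plate's underside, z up.
- shoulder (a point): Centre of the flat shoulder on top of the shaft's 42 mm thick part (25 mm long); 85 mm above the worktop, sinks with the spring, axes as the stand's. A 10.5 mm wide keyway, open at the shoulder, runs down its -x side, but turned up to 0.9 rad either way: not measured, see or feel; 0.2 N m friction holds it. Hub origin is level with this point with the tab on the shoulder, 8 mm below it when home.
- nose_tip (a point): Top centre of the pilot nose, 24 mm above the shoulder on the shaft axis. The nose is 18 mm thick for 16 mm above the shoulder, then tapers to 9 mm at the tip. The hub's bore rides on it and centres the hub with 1 mm play all round; with the hub home the nose stands 2 mm out of the bore.
- ring_nut: Bystander: loose steel coupling ring, 60 mm across, 21 mm high, lying flat; origin centre of underside.
- long_bolt: Bystander: loose hex bolt lying flat, 88 mm long, 22 mm head; origin under its middle.
- flanged_bush: Bystander: loose steel flanged bush standing on its flange, 41 mm across, 33 mm high; origin centre of underside.
- wrench: Bystander: loose flat wrench 198 x 33 x 6 mm; origin under its middle.

How it is judged:
On the way:
1. the hub is upright over the pilot nose with its tab at the level of the shoulder, not yet in the keyway (horizontal distance between hub and shoulder below 0.005 m and angle between hub's own z axis and vertical below 0.2 rad and z of hub in the frame of shoulder between -0.004 and 0.012 m), for 0.05 s.
At the end, for the whole second after the job is handed in: The hub sits on the shaft, keyed and fully home: its origin 8 mm (at least 6 mm) below the shoulder, within 3 mm of the shaft axis, upright within 0.08 rad, at rest and released (horizontal distance between hub and shoulder below 0.003 m and z of hub in the frame of shoulder below -0.006 m and angle between hub's own z axis and vertical below 0.08 rad and linear speed of hub below 0.02 m/s); the robot touches nothing.
It fails at once if the spindle (stand, sleeve or shaft) is loaded with more than 25 N (contact force between stand and anything else above 25 N).
It fails at once if a bystander is moved more than 30 mm (distance of any of ring_nut, long_bolt, flanged_bush, wrench from where it was at the start of the episode above 0.03 m).
It also fails if it takes over 54 s, if anything falls off the work surface, if the arm or the gripper's body presses on something with over 40 N, if the wrist force passes 120 N, or if a joint passes its speed limit or range.

## Robot

A 6-joint arm with a two-finger parallel gripper is mounted at the origin on a cart in front of the work surface, level with it; the furniture and walls round the work are solid. World frame = base frame: x ahead of the robot, y to its left, z up, the work surface at z = 0. Lengths are in m, angles in rad, forces in N, time in s.
With the tool pointing down it reaches from about 0.275 to 0.75 m from the base axis. Payload 10.2 kg.
Tool frame: the origin (TCP) lies between the finger pads; the fingertips stand r.tips_ahead ahead of it and the grasp point (between the pads) lies 5 mm behind it (r.tips_ahead is the distance from the TCP to the fingertips, in m); z points along the fingers, y is the line along which they close (so a half turn about z gives the same grasp; the last joint's range is limited). The gripper opens to 88 mm and grips with 3 to 60 N. Pads are 18 mm wide; open, the fingers measure 123 mm over their backs; the gripper's body (75 mm by 187 mm) begins 45 mm behind the grasp point.
Start: joints at [-1.524, 0.313, 1.498, -0, 1.331, -0.223], TCP at [0.14, -0.506, 0.253] pointing down, gripper open.
Joint ranges: [-2.94, 2.94], [-0.97, 2.17], [0.19, 2.56], [-1.23, 4.37], [0.02, 3.11], [-2.88, 2.88]. Speed limits (rad/s): [2.39, 2.39, 3.01, 3.14, 3.14, 3.14].

## Interface

Orientations are given as a rotation vector (axis times angle).
In Python, from workcell import r, viewer, workorder gives the robot as it stands.
- The arm moves only by the tool arm_command, never from a script. Its argument "commands" is one flat list of numbers, 4 for each row, row after row: the shift along the world's x, y, z in m, then the turn about the world's z in rad. In form: [x, y, z, spin, x, y, z, spin, ...]. A call has 1 to 10 rows; each row is the pose to reach, as a shift and turn from the pose commanded when the call began; what a row does not reach only later rows make up. A row lasts 1/8 s, in which the tool goes at most 62.5 mm and 10.7 degrees, less where a joint would pass 70% of its speed; a pose out of reach is approached as far as the arm can. A call with a gripper value outside its range is refused whole. "fingers" is the opening, from 0 (shut) to 1 (fully open), set as the call begins (left out, the last holds). The fingers move at their own pace and stop on an object; the grip force is fixed at half the most. Time passes only in rows, so rows that repeat a pose let the fingers close. It gives the time, the measured TCP pose, the force, the opening and the grip force at its end, in the units of the state.
- r.get_obs(): the state, without advancing time (a new reading comes with each control period).
- viewer.snapshot(name): name is "side" or "top"; returns the picture (400x640x3 uint8, red, green, blue); there is no depth.
- viewer.camera_params(name): a dict with "fx", "fy", "cx", "cy" (pixels), "extrinsics" (4x4, takes a point from camera to world coordinates). Camera axes: x right, y down, z forward; pixel columns grow to the right and rows downward; lengths in m; the calibration is good to about 2 mm. A picture is of the moment at which its call begins. camera_params takes no time and is no camera call.
- workorder.job_done(): hands the job in; it is judged then, once.
The state is a dict: "time": time; "q": joint angles; "qd": joint speeds; "joint_torque": joint torques, N m; "eef_pos": TCP position; "tcp_rot": TCP orientation; "force": force on the tool from outside, world axes, zero at the start; "wrist_torque": the same for the moment, N m; "opening": opening from 0.0 (shut) to 1.0 (fully open); "grip_force": force on a finger pad.
Only numpy, scipy, OpenCV 4.12 (cv2) and the standard library are available. Lean on these libraries where they do the work, as an engineer would, in place of code of your own. Each camera call takes 0.05 s, during which the arm holds its last target. There are 200 camera calls.

## Working session

There is one attempt and no reset: what is moved stays moved. The work goes in short steps, Python scripts to look and compute and a tool call to move; the robot and the scene stay as the last step left them, time stands still between calls to the robot, and variables do not carry over. Pictures are saved under pics/ and viewed, at most 10 in all, crops included, and the job is handed in when it is done.

Besides the shell and the picture viewer there is one more tool, called after "Call:" by a JSON object that holds its "op" and its "data", one argument or row to a line. arm_command: Moves the arm, as the interface text tells. Its arguments: {"type":"object","properties":{"commands":{"type":"array"},"fingers":{"type":"number"}},"required":["commands"]}

```bash
mkdir -p pics
cat > h.py <<'E'
import numpy as np, cv2
from workcell import r, viewer, workorder
def snap(n,f=None):
    im=viewer.snapshot(n)
    if f: cv2.imwrite('pics/'+f,im[:,:,::-1])
    return im
def ray(n,u,v):
    c=viewer.camera_params(n);E=np.array(c['extrinsics'])
    d=E[:3,:3]@np.array([(u-c['cx'])/c['fx'],(v-c['cy'])/c['fy'],1]);return E[:3,3],d
def onz(n,u,v,z):
    o,d=ray(n,u,v);return o+d*(z-o[2])/d[2]
def px(n,p):
    c=viewer.camera_params(n);E=np.array(c['extrinsics'])
    q=E[:3,:3].T@(np.array(p)-E[:3,3]);return c['fx']*q[0]/q[2]+c['cx'],c['fy']*q[1]/q[2]+c['cy']
E
python3 - <<'E'
from h import *
np.set_printoptions(precision=3,suppress=True)
a=snap('top','t0.png');b=snap('side','s0.png')
for n in('top','side'):
    c=viewer.camera_params(n);print(n,c['fx'],c['cx'],c['cy'],np.array(c['extrinsics']))
o=r.get_obs();print(o['time'],o['eef_pos'],o['tcp_rot'],o['opening'],r.tips_ahead)
E
```

```text
top 383.7346234529197 317.169087435352 204.2651048777957 [[-0.021 -0.991  0.131  0.377]
 [-1.     0.021 -0.003  0.026]
 [-0.    -0.131 -0.991  1.212]
 [ 0.     0.     0.     1.   ]]
side 410.5321284330915 317.97811113223463 198.1961228121007 [[-0.862 -0.425  0.278  0.22 ]
 [-0.508  0.708 -0.491  0.5  ]
 [ 0.012 -0.564 -0.825  0.93 ]
 [ 0.     0.     0.     1.   ]]
0.1 [ 0.14  -0.506  0.252] [-3.112 -0.422 -0.   ] 1.0030652879488193 0.014
```

View pics/t0.png

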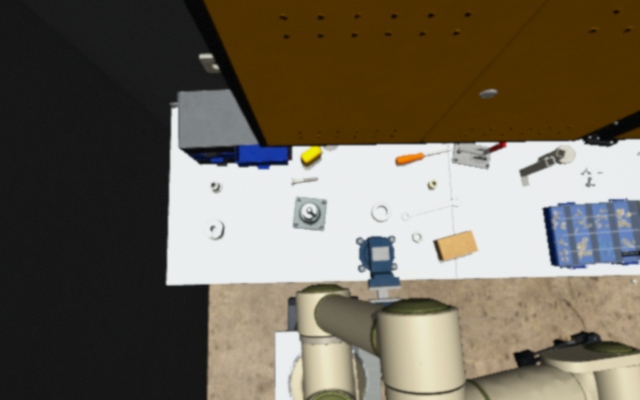

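View pics/s0.png

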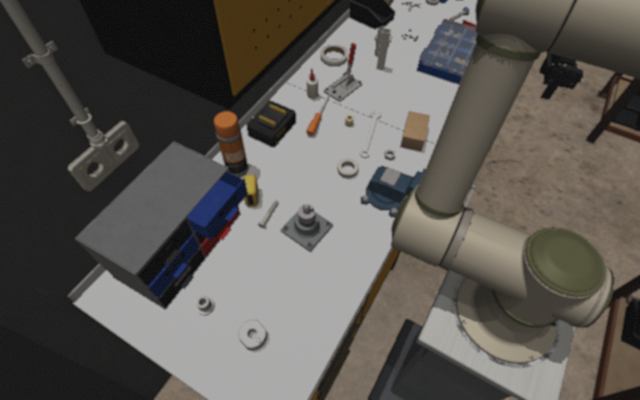

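The top view shows the stand at about (310,212). The hub is probably at (215,229), the ring nut at (380,212), the bush at (215,186) and the bolt at (304,181). In the side view the stand is at (306,225) and the hub candidate at (252,334). Next I'll zoom in.

Run:
```python
from h import *
np.set_printoptions(precision=4,suppress=True)
a=cv2.imread('pics/t0.png');b=cv2.imread('pics/s0.png')
def cr(im,u,v,w=20,s=300): return cv2.resize(im[v-w:v+w,u-w:u+w],(s,s),interpolation=cv2.INTER_CUBIC)
m=np.vstack([np.hstack([cr(a,215,229),cr(a,310,212)]),np.hstack([cr(b,252,334),cr(b,306,222,26)])])
cv2.imwrite('pics/c0.png',m)
for n,h,s in(('top',(215,229),(310,212)),('side',(252,334),(306,225))): print(n,onz(n,*h,.03),onz(n,*s,.05))
```

```text
top [0.4636 0.3392 0.03  ] [0.5078 0.0451 0.05  ]
side [0.4654 0.3439 0.03  ] [0.5014 0.0608 0.05  ]
```

View pics/c0.png

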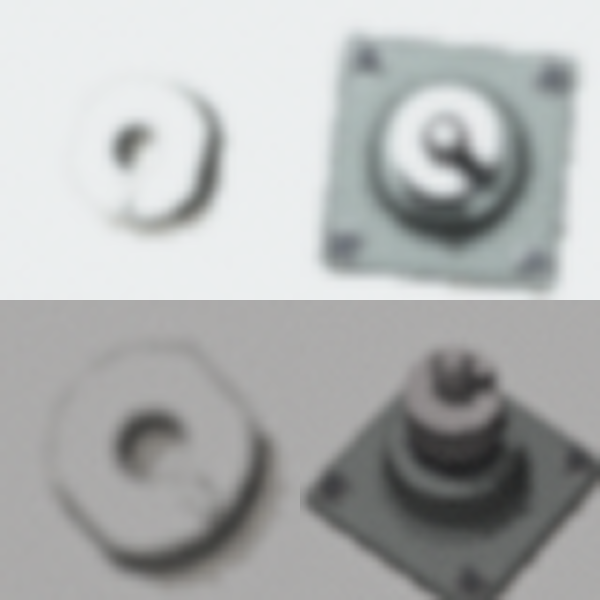

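The crops show the hub with its rib towards the lower right in the side view (about px 259,340). The keyway shows as a dark notch in the shoulder, lower-right in the top view and right in the side view, so it is turned from -x toward -y. Now I'll measure both.

Run:
```python
from h import *
np.set_printoptions(precision=4,suppress=True,linewidth=150)
a=cv2.imread('pics/t0.png');b=cv2.imread('pics/s0.png')
print('plate cols',a[225,300],a[200,297],b[232,295],'hub',a[232,212],b[325,252],'table',a[240,235],b[350,280])
# plate: top view
for n,im,uv,z in(('top',a,(310,212),.012),('side',b,(306,225),.012)):
    u,v=uv;w=34;c=im[v-w:v+w,u-w:u+w].astype(int)
    bg=np.median(c.reshape(-1,3),0)
    m=(np.abs(c-bg).sum(2)>45).astype(np.uint8)
    m=cv2.morphologyEx(m,cv2.MORPH_CLOSE,np.ones((3,3)))
    k,_=cv2.findContours(m,0,1);k=[x for x in k if cv2.pointPolygonTest(x,(w,w),False)>=0] or k
    k=max(k,key=cv2.contourArea)
    P=cv2.approxPolyDP(cv2.convexHull(k),5,True)[:,0]+[u-w,v-w]
    W=np.array([onz(n,*p,z)[:2] for p in P]);print(n,bg,cv2.contourArea(k),P.tolist(),W.tolist(),cv2.minAreaRect(np.array([onz(n,*(p+[u-w,v-w]),z)[:2] for p in k[:,0]],np.float32)))
for n,c,rb in(('top',(212.7,228.3),(212.3,236.3)),('side',(252,333.3),(259.3,340))):
    C=onz(n,*c,.03);R=onz(n,*rb,.033);d=R-C;print(n,'hub',C,R,'rib dist',np.hypot(*d[:2]),'ang',np.arctan2(d[1],d[0]))
```

```text
plate cols [177 179 168] [153 150 143] [97 99 97] hub [221 221 217] [170 170 171] table [238 238 235] [168 169 170]
top [238. 238. 235.] 1031.0 [[296, 196], [327, 200], [323, 231], [292, 227]] [[0.5639541478115229, 0.08907786287060293], [0.5490821507400858, -0.008686670588343937], [0.4514597702592853, 0.006226888998153508], [0.4660378187235642, 0.10297308855623605]] ((0.5082047581672668, 0.047821834683418274), (0.10398584604263306, 0.10509587824344635), 82.9327163696289)
side [170. 170. 171.] 1419.5 [[303, 204], [333, 224], [311, 252], [280, 231]] [[0.5545620971378314, -0.009747426530923975], [0.45496586461108535, 0.0032406260508017204], [0.46230950856383346, 0.10186154900242061], [0.5614871834166707, 0.09132251231257482]] ((0.5080126523971558, 0.043216604739427567), (0.11373250186443329, 0.10623029619455338), 83.10846710205078)
top hub [0.4659 0.3463 0.03  ] [0.4411 0.3463 0.033 ] rib dist 0.02475609618788143 ang 3.1393218774505534
side hub [0.4663 0.3427 0.03  ] [0.4437 0.3468 0.033 ] rib dist 0.022882943196136384 ang 2.9606158167067997
```

Run:
```python
from h import *
np.set_printoptions(precision=3,suppress=True,linewidth=170)
a=cv2.imread('pics/t0.png',0);b=cv2.imread('pics/s0.png',0)
f=lambda x,y:onz('side',232+x/7.5,314+(y-300)/7.5,.03)[:2]
for p,q in(((190,345),(250,420)),((55,485),(115,545))):
    d=f(*q)-f(*p);print('flat dir',np.arctan2(d[1],d[0]),'mid',(f(*p)+f(*q))/2)
# shoulder disc: bright blob centre in top
c=a[196:228,296:326];print('bright',c.max());
m=(c>225).astype(np.uint8);k,l,s,ce=cv2.connectedComponentsWithStats(m)
for i in range(1,k):
    if s[i,4]>40: print('blob',s[i],ce[i]+[296,196],onz('top',*(ce[i]+[296,196]),.085))
cx,cy=.508,.047
for R in(.012,.015,.018,.0195):
    print('R',R)
    T=np.arange(1.6,4.8,.1)
    for n,im in(('top',a),('side',b)):
        P=np.float32([px(n,(cx+R*np.cos(t),cy+R*np.sin(t),.085)) for t in T])
        print(n,cv2.remap(im,P[:,0].reshape(1,-1),P[:,1].reshape(1,-1),1)[0])
print(T)
```

```text
flat dir 2.8244244595535792 mid [0.459 0.318]
flat dir 2.948911655049731 mid [0.471 0.368]
bright 237
blob [ 7  8 12 13 49] [307.816 208.796] [0.514 0.051 0.085]
R 0.012
top [218 219 220 220 219 219 220 218 216 215 215 213 212 211 209 206 197 185 166 144 120  97  83  77  87 107 133 159 182 196 210 214]
side [140 139 139 139 139 138 137 137 138 139 140 140 141 142 142 141 141 141 138 135 126 116 104  91  78  70  63  60  64  67  68  69]
R 0.015
top [232 233 233 232 232 231 231 230 229 229 230 229 228 229 227 226 218 210 189 167 137 107  88  79  87 115 146 175 205 215 223 227]
side [129 128 126 126 126 124 123 121 121 124 126 129 131 134 133 134 136 137 136 135 130 122 112 100  88  74  70  75  83  92  97  96]
R 0.018
top [233 232 231 229 226 223 218 216 216 212 215 213 211 211 209 208 202 193 179 160 135 106  80  73  85 104 138 168 190 204 212 216]
side [101 100  99  97  95  94  92  90  90  92  95  98 101 101 101 102 106 110 115 117 120 123 125 124 118 108 100 101 110 119 124 122]
R 0.0195
top [227 226 225 224 217 211 204 200 196 195 191 188 192 192 188 186 179 174 163 145 125 102  83  74  80 101 129 157 176 189 196 201]
side [ 84  84  82  78  78  77  75  71  74  77  79  78  81  81  81  81  87  94 102 108 116 126 135 140 139 131 122 118 124 130 136 131]
[1.6 1.7 1.8 1.9 2.  2.1 2.2 2.3 2.4 2.5 2.6 2.7 2.8 2.9 3.  3.1 3.2 3.3 3.4 3.5 3.6 3.7 3.8 3.9 4.  4.1 4.2 4.3 4.4 4.5 4.6 4.7]
```

Call:
{"op": "arm_command", "data": {
  "commands": [0.28, 0.306, 0, 0, 0.28, 0.306, 0, 0, 0.28, 0.306, 0, 0, 0.28, 0.306, 0, 0, 0.28, 0.306, 0, 0, 0.28, 0.306, 0, 0, 0.28, 0.306, 0, -0.2, 0.326, 0.85, 0, -0.43, 0.326, 0.85, 0, -0.43, 0.326, 0.85, 0, -0.43],
  "fingers": 1
}}

```text
time: 1.35
eef_pos: [0.4351, -0.0182, 0.2526]
tcp_rot: [-3.131, 0.254, 0.0]
force: [0.8, -0.5, -0.0]
opening: 1.002
grip_force: 0.0
```

Run:
```python
from h import *
np.set_printoptions(precision=4,suppress=True,linewidth=150)
a=cv2.imread('pics/t0.png');b=cv2.imread('pics/s0.png')
# subpixel nose tip candidates: enlarge stands
m=np.hstack([cv2.resize(im[v-14:v+14,u-14:u+14],(392,392),interpolation=cv2.INTER_CUBIC) for im,u,v in((a,310,210),(b,307,215))])
for n,x0,u,v in(('top',0,310,210),('side',392,307,215)):
    for z,R in((.109,.0045),(.085,.021)):
        P=np.array([px(n,(.508+R*np.cos(t),.0465+R*np.sin(t),z)) for t in np.arange(0,6.3,.1)])
        Q=((P-[u-14,v-14]+.5)*14+[x0,0]).astype(np.int32);cv2.polylines(m,[Q],False,(0,0,255),1)
cv2.imwrite('pics/c1.png',m)
```

```text
(no output)
```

View pics/c1.png

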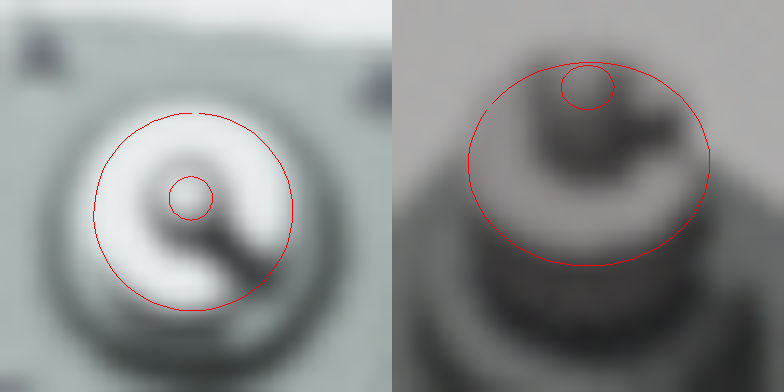

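The shoulder and nose circles projected for (0.508, 0.0465) fit both views. In the top crop the keyway notch runs from about (192,210) to (265,270), a world angle of about 3.9 rad. Moving on to the hub.

Call:
{"op": "arm_command", "data": {
  "commands": [0.031, 0.362, 0, 0, 0.031, 0.362, 0, 0, 0.031, 0.362, 0, 0, 0.031, 0.362, 0, 0, 0.031, 0.362, 0, 0, 0.031, 0.362, -0.05, 0, 0.031, 0.362, -0.1, 0, 0.031, 0.362, -0.12, 0, 0.031, 0.362, -0.12, 0, 0.031, 0.362, -0.12, 0]
}}

```text
time: 2.6
eef_pos: [0.4669, 0.342, 0.134]
tcp_rot: [-3.131, 0.252, -0.003]
force: [0.4, -0.4, 0.0]
opening: 1.001
grip_force: 0.0
```

Run:
```python
from h import *
a=snap('top','t1.png');b=snap('side','s1.png')
o=r.get_obs();print(o['time'],o['eef_pos'],o['tcp_rot'],o['q'],o['force'])
m=np.hstack([cv2.resize(im[v-26:v+26,u-26:u+26,::-1],(390,390),interpolation=cv2.INTER_CUBIC) for im,u,v in((a,215,229),(b,252,334))])
cv2.imwrite('pics/c2.png',m)
```

```text
2.7 [0.46691307 0.34203313 0.13411264] [-3.13031533  0.25172917 -0.00322076] [4.29910681e-01 5.41710857e-01 1.48307758e+00 2.20058870e-05
 1.11444271e+00 2.16118509e+00] [-0.08245902 -0.68622764 -0.0880149 ]
```

View pics/c2.png

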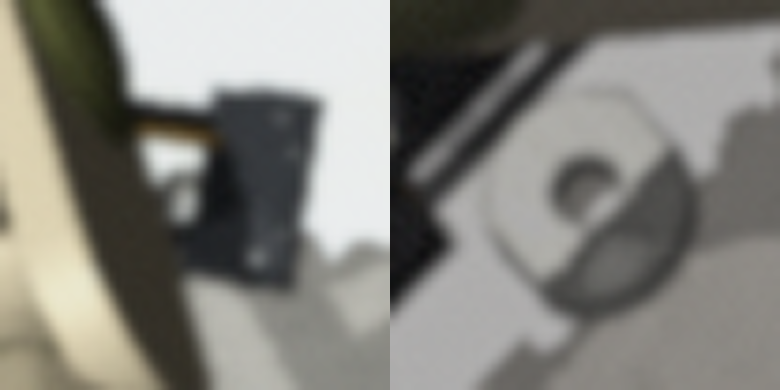

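The hub is undisturbed below the open gripper: in the side crop its bore is at about (587,188), with the flats at lower-left and upper-right. Descending.

Call:
{"op": "arm_command", "data": {
  "commands": [-0.001, 0.002, -0.05, 0, -0.001, 0.002, -0.09, 0, -0.001, 0.002, -0.11, 0, -0.001, 0.002, -0.115, 0, -0.001, 0.002, -0.115, 0],
  "fingers": 1
}}

```text
time: 3.32
eef_pos: [0.4659, 0.3441, 0.0187]
tcp_rot: [-3.131, 0.251, -0.002]
force: [0.2, 0.2, 0.1]
opening: 1.002
grip_force: 0.0
```

Call:
{"op": "arm_command", "data": {
  "commands": [0, 0, 0, 0, 0, 0, 0, 0, 0, 0, 0, 0, 0, 0, 0, 0, 0, 0, 0, 0, 0, 0, 0, 0],
  "fingers": 0
}}

```text
time: 4.08
eef_pos: [0.4655, 0.344, 0.018]
tcp_rot: [-3.131, 0.251, -0.001]
force: [-0.9, -0.9, 3.4]
opening: 0.622
grip_force: 29.7
```

Call:
{"op": "arm_command", "data": {
  "commands": [0, 0, 0.06, 0, 0, 0, 0.12, 0, 0, 0, 0.16, 0.1, 0.02, -0.15, 0.16, 0.2, 0.0425, -0.2975, 0.16, 0.4, 0.0425, -0.2975, 0.16, 0.54, 0.0425, -0.2975, 0.16, 0.54, 0.0425, -0.2975, 0.16, 0.54, 0.0425, -0.2975, 0.16, 0.54, 0.0425, -0.2975, 0.16, 0.54],
  "fingers": 0
}}

```text
time: 5.32
eef_pos: [0.5075, 0.0467, 0.1772]
tcp_rot: [-3.085, -0.592, 0.002]
force: [0.5, -0.2, -4.1]
opening: 0.623
grip_force: 29.7
```

Run:
```python
from h import *
b=snap('side','s2.png');a=snap('top','t2.png')
o=r.get_obs();print(o['time'],o['eef_pos'],o['tcp_rot'],o['q'],o['force'],o['opening'])
x,y,z=o['eef_pos'];w=50
u,v=map(int,px('side',(x,y,z)));print(u,v)
m=b[v-w:v+w,u-w:u+w,::-1];m=cv2.resize(m,(600,600),interpolation=cv2.INTER_CUBIC)
for zz,R in((z+.012,.03),(z+.012,.01),(z-.018,.03)):
    P=np.array([px('side',(x+R*np.cos(t),y+R*np.sin(t),zz)) for t in np.arange(0,6.3,.1)])
    cv2.polylines(m,[((P-[u-w,v-w]+.5)*6).astype(np.int32)],False,(0,0,255),1)
cv2.imwrite('pics/c3.png',m)
```

```text
5.425 [0.50751785 0.047487   0.17747563] [-3.08430034e+00 -5.95272849e-01  1.08427282e-03] [-1.36951611e-01  3.53085721e-01  1.64950534e+00  1.44441347e-04
  1.13977533e+00  1.05247088e+00] [-0.40326914 -0.29921821 -2.91794442] 0.6198470140718041
306 190
```

View pics/c3.png

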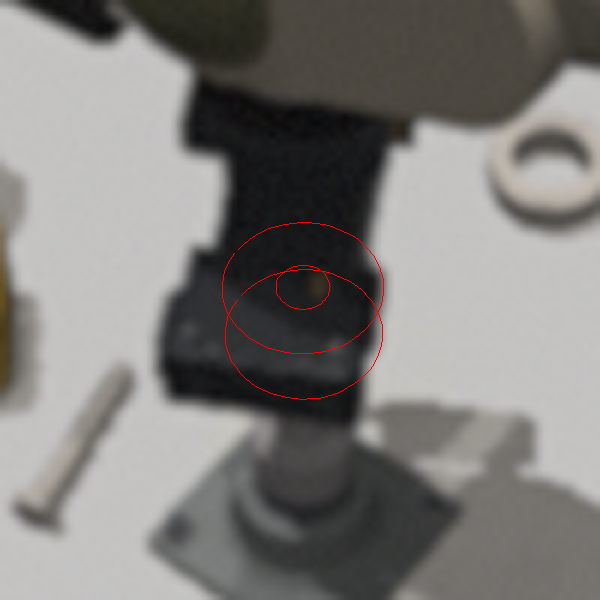

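The finger hides the hub in the side view, at crop (265,340), directly above the shaft at about (300,450). The nose's taper tolerates about 5 mm of error, so I'll descend carefully and check force.

Call:
{"op": "arm_command", "data": {
  "commands": [0.0005, -0.001, -0.03, 0, 0.0005, -0.001, -0.05, 0, 0.0005, -0.001, -0.055, 0, 0.0005, -0.001, -0.055, 0],
  "fingers": 0
}}

```text
time: 5.92
eef_pos: [0.5084, 0.046, 0.1231]
tcp_rot: [3.085, 0.595, 0.0]
force: [-0.1, -0.3, -2.5]
opening: 0.615
grip_force: 29.7
```

Call:
{"op": "arm_command", "data": {
  "commands": [0, 0, -0.002, 0, 0, 0, -0.004, 0, 0, 0, -0.006, 0, 0, 0, -0.006, 0],
  "fingers": 0
}}

```text
time: 6.42
eef_pos: [0.5083, 0.0454, 0.1167]
tcp_rot: [-3.085, -0.593, 0.0]
force: [0.2, -0.3, -2.3]
opening: 0.615
grip_force: 29.7
```

Call:
{"op": "arm_command", "data": {
  "commands": [0, 0.0008, -0.002, 0, 0, 0.0008, -0.004, 0, 0, 0.0008, -0.006, 0, 0, 0.0008, -0.008, 0, 0, 0.0008, -0.009, 0, 0, 0.0008, -0.009, 0],
  "fingers": 0
}}

```text
time: 7.18
eef_pos: [0.5084, 0.0462, 0.1077]
tcp_rot: [3.085, 0.593, -0.0]
force: [0.0, -1.2, -2.9]
opening: 0.617
grip_force: 29.7
```

Call:
{"op": "arm_command", "data": {
  "commands": [0, 0, -0.002, 0, 0, 0, -0.004, 0, 0, 0, -0.005, 0, 0, 0, -0.005, 0],
  "fingers": 0
}}

```text
time: 7.68
eef_pos: [0.5084, 0.0462, 0.1029]
tcp_rot: [3.085, 0.593, 0.0]
force: [0.4, -0.8, -0.4]
opening: 0.619
grip_force: 29.7
```

Call:
{"op": "arm_command", "data": {
  "commands": [0, 0, -0.001, 0, 0, 0, -0.002, 0, 0, 0, -0.002, 0],
  "fingers": 0
}}

```text
time: 8.05
eef_pos: [0.5085, 0.0462, 0.101]
tcp_rot: [3.085, 0.593, 0.001]
force: [-0.7, -0.6, 2.9]
opening: 0.622
grip_force: 29.7
```

Call:
{"op": "arm_command", "data": {
  "commands": [0, 0, -0.001, 0, 0, 0, -0.002, 0.05, 0, 0, -0.002, 0.1, 0, 0, -0.002, 0.15, 0, 0, -0.002, 0.18, 0, 0, -0.002, 0.18],
  "fingers": 0
}}

```text
time: 8.8
eef_pos: [0.5085, 0.046, 0.099]
tcp_rot: [3.019, 0.868, 0.001]
force: [-0.4, -1.0, 6.1]
opening: 0.619
grip_force: 29.7
```

Call:
{"op": "arm_command", "data": {
  "commands": [0, 0, 0, 0.03, 0, 0, 0, 0.06, 0, 0, 0, 0.09, 0, 0, 0, 0.09],
  "fingers": 0
}}

```text
time: 9.3
eef_pos: [0.5086, 0.0459, 0.099]
tcp_rot: [2.976, 1.003, 0.001]
force: [-0.6, -3.8, 4.9]
opening: 0.618
grip_force: 29.7
```

Call:
{"op": "arm_command", "data": {
  "commands": [0, 0, 0, 0.03, 0, 0, 0, 0.06, 0, 0, 0, 0.06],
  "fingers": 0
}}

```text
time: 9.68
eef_pos: [0.5086, 0.0458, 0.099]
tcp_rot: [2.945, 1.092, 0.001]
force: [-0.4, -1.9, 5.8]
opening: 0.62
grip_force: 29.7
```

Call:
{"op": "arm_command", "data": {
  "commands": [0, 0, 0, 0.03, 0, 0, 0, 0.06, 0, 0, 0, 0.06],
  "fingers": 0
}}

```text
time: 10.05
eef_pos: [0.5088, 0.0458, 0.0987]
tcp_rot: [2.911, 1.179, 0.001]
force: [3.7, -4.4, -1.0]
opening: 0.618
grip_force: 29.6
```

```bash
python3 -c "
from h import *
o=r.get_obs();print(o['time'],o['eef_pos'],o['tcp_rot'],o['force'],o['wrist_torque'])"
```

```text
10.05 [0.50878753 0.04577554 0.09868134] [2.91050109e+00 1.17935857e+00 1.29442796e-03] [ 3.68906241 -4.38645534 -0.98985581] [-0.80791011 -0.50307748  0.10514701]
```

Call:
{"op": "arm_command", "data": {
  "commands": [0, 0, 0, 0.03, 0, 0, 0, 0.06, 0, 0, 0, 0.06],
  "fingers": 0
}}

```text
time: 10.42
eef_pos: [0.5085, 0.0457, 0.0985]
tcp_rot: [2.874, 1.266, -0.0]
force: [1.6, -6.0, -0.5]
opening: 0.62
grip_force: 29.7
```

```bash
python3 -c "
from h import *
o=r.get_obs();print(o['time'],o['eef_pos'],o['tcp_rot'],o['force'],o['wrist_torque'])"
```

```text
10.425 [0.50851613 0.04573341 0.09852232] [ 2.87419637e+00  1.26615015e+00 -6.41894625e-05] [ 1.57516206 -6.04614839 -0.49702736] [-0.95671796 -0.3003691  -0.02848437]
```

The downward load fell by about 7 N at yaw of about 0.77, so the tab is in the keyway. I'll back off the turn a little and press home gently.

Call:
{"op": "arm_command", "data": {
  "commands": [0, 0, 0, -0.04, 0, 0, -0.001, -0.04, 0, 0, -0.002, -0.04, 0, 0, -0.003, -0.04, 0, 0, -0.003, -0.04],
  "fingers": 0
}}

```text
time: 11.05
eef_pos: [0.5087, 0.0458, 0.0956]
tcp_rot: [2.899, 1.208, 0.001]
force: [3.4, -5.0, -1.3]
opening: 0.618
grip_force: 29.7
```

Call:
{"op": "arm_command", "data": {
  "commands": [0, 0, -0.001, 0, 0, 0, -0.002, 0, 0, 0, -0.003, 0, 0, 0, -0.003, 0],
  "fingers": 0
}}

```text
time: 11.55
eef_pos: [0.5088, 0.0458, 0.093]
tcp_rot: [2.899, 1.208, 0.001]
force: [1.5, -5.4, 3.8]
opening: 0.615
grip_force: 29.7
```

Call:
{"op": "arm_command", "data": {
  "commands": [0, 0, -0.001, 0, 0, 0, -0.002, 0, 0, 0, -0.003, 0, 0, 0, -0.003, 0],
  "fingers": 0
}}

```text
time: 12.05
eef_pos: [0.5088, 0.0458, 0.0903]
tcp_rot: [2.899, 1.208, 0.002]
force: [0.0, -4.6, 6.1]
opening: 0.618
grip_force: 29.7
```

Call:
{"op": "arm_command", "data": {
  "commands": [0, 0, 0.001, 0, 0, 0, 0.002, 0, 0, 0, 0.003, 0, 0, 0, 0.003, 0],
  "fingers": 0
}}

```text
time: 12.55
eef_pos: [0.5088, 0.0458, 0.0931]
tcp_rot: [2.899, 1.208, 0.001]
force: [1.0, -4.8, 3.9]
opening: 0.617
grip_force: 29.7
```

Call:
{"op": "arm_command", "data": {
  "commands": [0, 0, 0, 0, 0, 0, 0, 0, 0, 0, 0, 0, 0, 0, 0, 0, 0, 0, 0, 0, 0, 0, 0, 0],
  "fingers": 1
}}

```text
time: 13.3
eef_pos: [0.5083, 0.0463, 0.0927]
tcp_rot: [-2.9, -1.209, 0.0]
force: [-0.3, -0.2, 0.1]
opening: 0.998
grip_force: 0.0
```

Call:
{"op": "arm_command", "data": {
  "commands": [0, 0, 0.03, 0, 0, 0, 0.08, 0, 0, 0, 0.13, 0, -0.08, -0.1, 0.15, 0, -0.12, -0.2, 0.15, 0, -0.12, -0.25, 0.15, 0, -0.12, -0.25, 0.15, 0, -0.12, -0.25, 0.15, 0, -0.12, -0.25, 0.15, 0, -0.12, -0.25, 0.15, 0],
  "fingers": 1
}}

```text
time: 14.55
eef_pos: [0.3886, -0.2029, 0.2427]
tcp_rot: [-2.899, -1.209, -0.0]
force: [-0.2, 0.0, 0.1]
opening: 1.003
grip_force: 0.0
```

Run:
```python
from h import *
a=snap('top','t3.png');b=snap('side','s3.png')
o=r.get_obs();print(o['time'],o['eef_pos'],o['force'])
L=[]
for n,im,u,v in(('top',a,310,210),('side',b,307,215)):
    w=22;m=cv2.resize(im[v-w:v+w,u-w:u+w,::-1],(396,396),interpolation=cv2.INTER_CUBIC)
    for z,R in((.107,.03),(.077,.03),(.109,.0045)):
        P=np.array([px(n,(.508+R*np.cos(t),.0465+R*np.sin(t),z)) for t in np.arange(0,6.3,.1)])
        cv2.polylines(m,[((P-[u-w,v-w]+.5)*9).astype(np.int32)],False,(0,0,255),1)
    L.append(m)
cv2.imwrite('pics/c4.png',np.hstack(L))
```

```text
14.65 [ 0.38873223 -0.20267583  0.24272529] [-0.58891007 -0.29459444  0.368596  ]
```

View pics/c4.png

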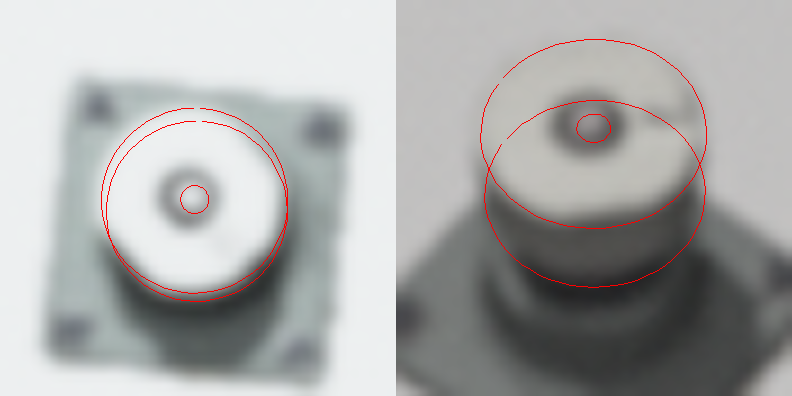

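The hub's top and bottom edges match the circles projected for the home height (0.077 to 0.107) in both views, with the nose showing in the bore at about (593,128). The gripper is clear, so I'm handing in.

```bash
python3 -c "
from h import *
print(workorder.job_done())"
```

```text
the job is handed in; nothing more can be done
None
```

The hub is keyed and, by force readings and both camera views, fully home on the shoulder. It is released with the arm clear, and the job was handed in at about 15 s; no verdict was returned.

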